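# Drop the shaft collars out of their drop-bottom bin

## Robot

A 6-joint arm with a two-finger parallel gripper is mounted at the origin on the work surface. World frame = base frame: x ahead of the robot, y to its left, z up, the work surface at z = 0. Lengths are in m, angles in rad, forces in N, time in s.
With the tool pointing down it reaches from about 0.325 to 0.775 m from the base axis. Payload 5.5 kg.
Tool frame: the origin (TCP) lies at the very end of the fingers, on their centre line; the grasp point (between the pads) lies 19 mm behind it (env.tcp_to_grasp is the distance from the TCP to the grasp point, in m); z points along the fingers, y is the direction in which the jaws open and shut (so a half turn about z gives the same grasp; the last joint's range is limited). The gripper opens to 85 mm and grips with 20 to 120 N. Pads are 22 mm wide; open, the fingers measure 114 mm over their backs; the gripper's body (76 mm by 85 mm) begins 54 mm behind the grasp point. The pads swing forward as they close: fully open they stand 13 mm farther back than shut.
Start: joints at [1.241, 0.091, 1.231, -0, 1.82, -0.057], TCP at [0.162, 0.578, 0.231] pointing down, gripper open.
Joint ranges: [-2.87, 2.87], [-0.86, 2.18], [0.17, 2.46], [-1.51, 4.65], [0.06, 2.69], [-2.65, 2.65]. Speed limits (rad/s): [2.57, 2.57, 3.01, 3.14, 3.14, 3.14].

## Interface

Orientations are given as a unit quaternion [x, y, z, w].
In Python, from plant import sensors, imaging, order, env gives the robot as it stands. The module is installed in compiled form; this text tells all that it offers.
- The arm moves only by the tool step_arm, never from a script. Its argument "deltas" is a list of rows, each a list of 3 entries, a list of its own where there are three numbers: the shift along the world's x, y, z in m, then the turn about the world's z in rad, then the finger opening in m, from 0 to 0.0854. In form: [[[dx, dy, dz], turn, hand], ...]. A call has 1 to 8 rows; each row shifts and turns the commanded pose from where the row before left it; what a row does not reach is not made up. A row lasts 1/8 s, in which the tool goes at most 62.5 mm and 10.7 degrees, less where a joint would pass 70% of its speed; a pose out of reach is approached as far as the arm can. A call is refused whole if a number of a shift passes 0.0625 or a number of a turn 0.188, either way. A call with a gripper value outside its range is refused whole. The fingers move at their own pace and stop on an object; "grip_force" is the grip in N (left out, the last holds). Time passes only in rows, so rows that do not move let the fingers close. It gives the time, the measured TCP pose, the force and the opening at its end, in the units of the state.
- sensors.get_obs(): the state, without advancing time (a new reading comes with each control period).
- imaging.snapshot(name): name is "side" or "top"; returns a dict with "pixels" (384x512x3 uint8, blue, green, red), "depth" (384x512 float32, m along the optical axis (not along the pixel's ray), 0 where there is no reading), "fovy" (degrees; the focal length in pixels is half the picture's height over the tangent of half this angle, whatever the lens; pixels are square), "cx", "cy" (the principal point, pixels), "world_to_cam" (4x4, takes a point from world to camera coordinates). Camera axes: x right, y up, looking along -z (the intrinsics and any distortion apply to the point x, -y, -z); pixel columns grow to the right and rows downward; lengths in m; the calibration is good to about 2 mm. A picture is of the moment at which its call begins.
- order.hand_in(): hands the job in, once; it reports no verdict.
The state is a dict: "clock": time; "joint_pos": joint angles; "qd": joint speeds; "joint_efforts": joint torques, N m; "tcp_pos": TCP position; "orientation": TCP orientation; "wrist_force": force on the tool from outside, world axes, zero at the start; "wrist_torque": the same for the moment, N m; "opening": finger opening in m.
Only numpy, scipy, OpenCV 4.12 (cv2) and the standard library are available. Lean on these libraries where they do the work, as an engineer would, in place of code of your own. Each camera call takes 0.05 s, during which the arm holds its last target.

## Task

Two blue drop-bottom bins stand on legs on the storeroom bench, one holding plain brass shaft collars, the other black hex bolts. Draw out the orange-handled latch of the bin with the collars so that its floor swings open and all three collars fall into the grey tray below, then let go. Leave the bolt bin shut.

Things in the scene. Friction and masses are not known exactly. Their poses are not given: they have to be found in the camera images.
- collar_grip (a point): Centre of the collar bin's orange latch grip, an upright block 14 mm thick (its x), 26 mm wide (y), 50 mm tall (z), just outside the bin wall that is away from the robot. Centre 262 mm above the bench; its lower edge is 7 mm above the bin's rim (rim 230 mm above the bench). Its x axis is level and points straight away from the bin: pull that way. The bolt bin has the same latch.
- collar_latch (a joint): Sliding latch of the collar bin, m: 0 fully shut, grows as its grip is pulled along +x of collar_grip, end stop at 0.035. About 2 to 5 N of friction, no spring: it stays where it is left. The floor drops by itself once it is about 18 mm out.
- collar_floor (a joint): Hinged floor of the collar bin, a 109 x 98 mm metal flap, in rad: 0 shut (resting on the latch's tongue), grows as it swings down to 1.45 (hanging almost upright, fully open). It falls by its own weight when the latch is drawn.
- collar_a: Plain brass shaft collar (ring), 36 mm outside, 18 mm bore, 16 mm high, about 90 g; origin at the centre of its underside. One of three, lying in the collar bin at the start.
- collar_b: The second of the three collars, same as collar_a.
- collar_c: The third of the three collars, same as collar_a.
- collar_tray (a point): Centre of the inner floor of the open grey tray fixed under the collar bin, 5 mm above the bench; inside 172 mm along its x (same direction as collar_grip's x) by 120 mm along y, rim 45 mm above the bench. The bin above is a blue open-topped box, inside 110 x 100 mm, its floor 165 mm above the bench, its middle 5 mm to the -x side of this point.
- bolt_floor (a joint): Hinged floor of the other, like-looking blue bin, which holds three black hex bolts, in rad: 0 shut, grows as it swings down. It must stay shut.
Things that resemble listed ones, but are neither listed nor needed, are in the scene too. What is shaped like the collar_c but green is not meant. Leave any pink look-alike of the collar_b alone.

How it is judged:
At the end, for the whole second after the job is handed in: The collar bin's floor hangs open (more than 1.0 rad), all three collars lie at rest inside the tray below it (within its walls, their origins less than 55 mm above its floor), and the bolt bin's floor is still shut (less than 0.1 rad) (value of joint collar_floor above 1 rad and value of joint bolt_floor below 0.1 rad and x of collar_a in the frame of collar_tray between -0.086 and 0.086 m and y of collar_a in the frame of collar_tray between -0.06 and 0.06 m and z of each of collar_a, collar_b, collar_c in the frame of collar_tray below 0.055 m and linear speed of each of collar_a, collar_b, collar_c below 0.05 m/s and x of collar_b in the frame of collar_tray between -0.086 and 0.086 m and y of collar_b in the frame of collar_tray between -0.06 and 0.06 m and x of collar_c in the frame of collar_tray between -0.086 and 0.086 m and y of collar_c in the frame of collar_tray between -0.06 and 0.06 m); the robot touches nothing.
It fails at once if the bolt bin's floor is opened (value of joint bolt_floor above 0.1 rad).
It also fails if it takes over 32 s, if anything falls off the work surface, if the arm or the gripper's body presses on something with over 40 N, if the wrist force passes 120 N, or if a joint passes its speed limit or range.

## Working session

There is one attempt and no reset: what is moved stays moved. The work goes in short steps, Python scripts to look and compute and a tool call to move; the robot and the scene stay as the last step left them, time stands still between calls to the robot, and variables do not carry over. Pictures are saved under pics/ and viewed, and the job is handed in when it is done.

Besides the shell and the picture viewer there is one more tool, called after "Emit:" as name(argument=value, ...) on one line, values as JSON. step_arm: Moves the arm, as the interface text tells. Its arguments: {"type":"object","properties":{"deltas":{"type":"array"},"grip_force":{"type":"number"}},"required":["deltas"]}

```bash
mkdir -p pics; cat > h.py <<'E'
import numpy as np,cv2
from plant import sensors,imaging,order,env
def snap(n,f):
    s=imaging.snapshot(n); np.savez('pics/%s.npz'%f,**{k:np.array(v) for k,v in s.items()}); cv2.imwrite('pics/%s.png'%f,s['pixels']); return s
def cloud(s):
    d=s['depth'];h,w=d.shape;f=h/2/np.tan(np.radians(float(s['fovy']))/2)
    v,u=np.mgrid[:h,:w]
    P=np.stack([(u-s['cx'])/f*d,-(v-s['cy'])/f*d,-d,np.ones_like(d)],-1)
    return (P@np.linalg.inv(s['world_to_cam']).T)[...,:3]
E
python3 - <<'E'
from h import *
for n in('side','top'):
    s=snap(n,n+'0'); print(n,[k for k in s],s['fovy'],s['cx'],s['cy'],s['world_to_cam'])
print(sensors.get_obs())
E
```

```text
side ['pixels', 'depth', 'fovy', 'cx', 'cy', 'world_to_cam'] 45.59976933931374 245.93382923940092 191.46589949874254 [[-0.77613291 -0.63056744  0.00155095  0.414893  ]
 [ 0.48553658 -0.59604896  0.63951534 -0.33203539]
 [-0.40233311  0.49710194  0.76877677 -0.97068657]
 [ 0.          0.          0.          1.        ]]
top ['pixels', 'depth', 'fovy', 'cx', 'cy', 'world_to_cam'] 48.93614676764888 253.10076096090998 182.83111212778226 [[-0.02526668 -0.99924618  0.02947308  0.02858776]
 [ 0.98108147 -0.01912515  0.19264832 -0.51136903]
 [-0.19193942  0.03378308  0.98082514 -0.91660572]
 [ 0.          0.          0.          1.        ]]
{'clock': 0.1, 'joint_pos': array([ 1.24130165e+00,  9.17946579e-02,  1.23181612e+00, -3.16203507e-05,
        1.81981228e+00, -5.66960953e-02]), 'qd': array([ 0.00167186, -0.00314798, -0.00253696,  0.00077064, -0.00152457,
        0.00017645]), 'joint_efforts': array([ 1.74458706e-03, -4.60217571e+01, -4.19218612e+01, -1.70261596e-04,
        1.07784377e-02,  7.13059862e-06]), 'tcp_pos': array([0.16157807, 0.57755237, 0.23022871]), 'orientation': array([ 1.35980525e-01,  9.90711088e-01, -9.01131539e-04, -1.60583414e-04]), 'wrist_force': array([ 0.60406819, -0.13902822,  0.68677456]), 'wrist_torque': array([0.00803649, 0.04335873, 0.03493747]), 'opening': 0.085630395327269}
```

View pics/side0.png

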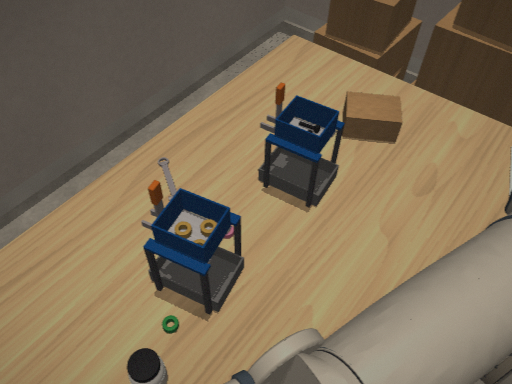

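View pics/top0.png

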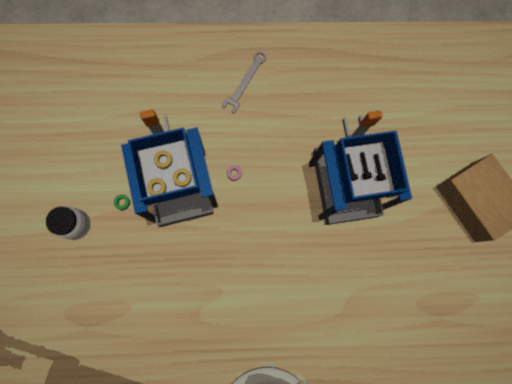

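The side view shows the collar bin on the left, with its grip at about (155,192), and the bolt bin with its grip at about (280,95). In the top view the collar bin is also on the left, with its grip at about (150,117) and the collars at about (163,159), (182,177) and (157,187). The bolt bin's grip is at about (372,118). Next I'll measure these.

```bash
python3 - <<'E'
from h import *
for n in('side','top'):
    s=dict(np.load('pics/%s0.npz'%n)); W=cloud(s); hsv=cv2.cvtColor(s['pixels'],cv2.COLOR_BGR2HSV)
    m=cv2.inRange(hsv,(3,170,90),(16,255,255))
    k,l,st,c=cv2.connectedComponentsWithStats(m)
    for i in range(1,k):
        if st[i,4]<40: continue
        p=W[(l==i)&(s['depth']>0)]
        print(n,c[i],st[i],'med',np.median(p,0).round(4),'lo',np.percentile(p,3,axis=0).round(4),'hi',np.percentile(p,97,axis=0).round(4))
        t=p[p[:,2]>np.percentile(p[:,2],97)-.006]
        (a,b),(w,h),ang=cv2.minAreaRect((t[:,:2]*1000).astype(np.float32)); print('  top',len(t),t.mean(0).round(4),a,b,w,h,ang)
    b=cv2.inRange(hsv,(100,150,40),(125,255,255))
    q=W[(b>0)&(s['depth']>0)]
    for sg in(1,-1):
        r=q[(abs(q[:,2]-.23)<.005)&(q[:,1]*sg>0)]
        rc=cv2.minAreaRect((r[:,:2]*1000).astype(np.float32)); print(n,'rim',sg,len(r),rc,r[:,2].mean(), 'box',cv2.boxPoints(rc).tolist())
    # tray-floor-ish and bench check
    print('bench z', np.median(W[(W[...,2]<.02)&(W[...,2]>-.02)&(s['depth']>0)][:,2]))
E
```

```text
side [280.6097561  86.       ] [277  83   8   7  41] med [ 0.5859 -0.1913  0.2867] lo [ 0.5802 -0.2038  0.2818] hi [ 0.5928 -0.1821  0.2889]
  top 37 [ 0.5857 -0.1922  0.2868] 586.479736328125 -191.7652130126953 12.78805923461914 24.965835571289062 1.0086750984191895
side [153.49275362 185.1884058 ] [148 180  12  11  69] med [0.5919 0.213  0.287 ] lo [0.5859 0.2009 0.2839] hi [0.5988 0.2233 0.2895]
  top 67 [0.5925 0.2129 0.2869] 593.38134765625 212.34573364257812 11.813996315002441 25.420202255249023 15.163337707519531
side rim 1 530 ((518.0457153320312, 195.72402954101562), (119.08232879638672, 109.94221496582031), 12.824315071105957) 0.22936480738454623 box [[447.78826904296875, 236.10800170898438], [472.19134521484375, 128.90826416015625], [588.3031616210938, 155.34005737304688], [563.9000854492188, 262.539794921875]]
side rim -1 351 ((509.85333251953125, -202.53659057617188), (118.4643325805664, 113.34872436523438), 7.850386142730713) 0.229154963371397 box [[443.435302734375, -154.48370361328125], [458.917236328125, -266.7701416015625], [576.2713623046875, -250.5894775390625], [
[... 529 characters left out ...]
78125 11.42803955078125 23.239160537719727 9.087470054626465
top rim 1 490 ((517.7962036132812, 191.59640502929688), (118.3387222290039, 108.74579620361328), 12.67397403717041) 0.2302118547720662 box [[448.13897705078125, 231.66253662109375], [471.99810791015625, 125.56639862060547], [587.4534301757812, 151.5302734375], [563.5942993164062, 257.62640380859375]]
top rim -1 483 ((509.40533447265625, -205.97674560546875), (118.12042236328125, 108.77286529541016), 7.4915947914123535) 0.22975366782307616 box [[443.75830078125, -159.75486755371094], [457.940185546875, -267.5992431640625], [575.0523681640625, -252.19862365722656], [560.8704833984375, -144.354248046875]]
bench z 0.0009115330814184475
```

The measurements are consistent:
- **Grip top:** (0.592, 0.2105) at z 0.287 in both views, as specified.
- **Rim:** z 0.230, centred at (0.518, 0.194), with yaw 12.7°. The line from bin centre to grip also runs at 12.7°.

I'll grip across the grip's y axis. That needs the jaw axis at 102.7°; it is now at 74.4°, so the turn is +0.495 rad. I'll lift first, then move across.

Emit:
step_arm(deltas=[[[0,0,0.03],0,0.0854],[[0,0,0.05],0,0.0854],[[0,0,0.05],0,0.0854],[[0.03,-0.026,0],0.06,0.0854],[[0.03,-0.026,0],0.06,0.0854],[[0.03,-0.026,0],0.06,0.0854],[[0.03,-0.026,0],0.06,0.0854],[[0.03,-0.026,0],0.06,0.0854]], grip_force=60)

```text
clock: 1.1
tcp_pos: [0.3125, 0.4469, 0.3607]
orientation: [-0.015, 1.0, -0.0, -0.0]
wrist_force: [-0.9, 0.6, -0.2]
opening: 0.0857
```

Emit:
step_arm(deltas=[[[0.03,-0.026,0],0.06,0.0854],[[0.03,-0.026,0],0.06,0.0854],[[0.03,-0.026,0],0.06,0.0854],[[0.03,-0.026,0],0.015,0.0854],[[0.03,-0.026,0],0,0.0854],[[0.03,-0.026,0],0,0.0854],[[0.03,-0.026,0],0,0.0854],[[0,0,0],0,0.0854]])

```text
clock: 2.1
tcp_pos: [0.5233, 0.2639, 0.3596]
orientation: [-0.109, 0.994, -0.001, -0.001]
wrist_force: [-0.9, 0.5, -0.5]
opening: 0.0855
```

```bash
python3 - <<'E'
from h import *
o=sensors.get_obs();print(o['clock'],o['tcp_pos'],o['orientation'],o['joint_pos'])
x,y=o['orientation'][:2];print('jaw deg',np.degrees(2*np.arctan2(y,x))-90)
E
```

```text
2.1 [0.52330101 0.26388477 0.35963542] [-1.08977621e-01  9.94043339e-01 -6.37228264e-04 -1.14580607e-03] [ 4.09325796e-01  1.24598897e-01  9.63476679e-01 -6.10463330e-04
  2.05608296e+00 -1.38014376e+00]
jaw deg 102.51277733240178
```

Emit:
step_arm(deltas=[[[0.023,-0.018,0],0.004,0.0854],[[0.023,-0.018,0],0,0.0854],[[0.023,-0.0175,0],0,0.0854],[[0,0,-0.02],0,0.07],[[0,0,0],0,0.07]])

```text
clock: 2.72
tcp_pos: [0.5901, 0.2127, 0.339]
orientation: [-0.113, 0.994, -0.0, -0.002]
wrist_force: [-0.6, -0.5, -1.0]
opening: 0.07
```

```bash
python3 - <<'E'
from h import *
s=snap('side','side1');snap('top','top1');o=sensors.get_obs();print(o['tcp_pos'])
cv2.imwrite('pics/side1c.png',cv2.resize(s['pixels'][80:330,60:360],None,fx=2.4,fy=2.4))
E
```

```text
[0.59005876 0.21299024 0.34155644]
```

View pics/side1c.png

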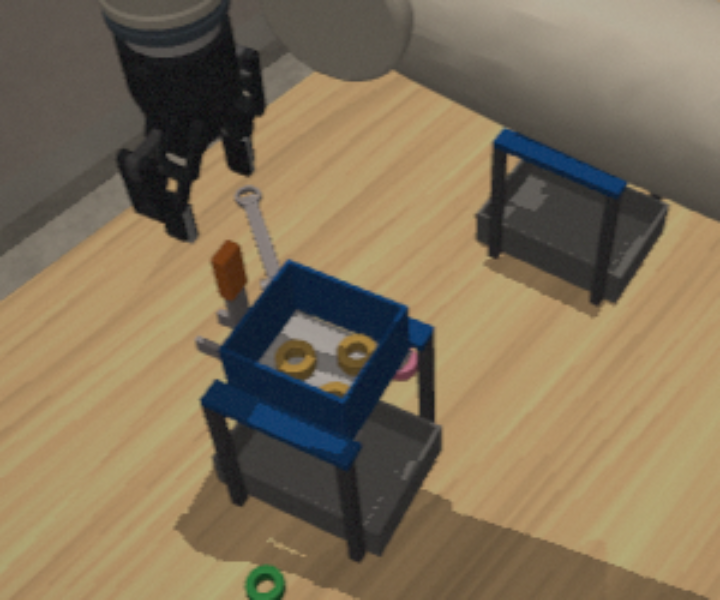

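The crop shows the open fingers above the orange grip, one on each side: fingertips at about (185,238) and (250,170), grip top at (230,245). I'll descend, then close.

Emit:
step_arm(deltas=[[[0.002,-0.002,-0.03],0,0.07],[[0,0,-0.03],0,0.07],[[0,0,-0.02],0,0.07],[[0,0,-0.014],0,0.07],[[0,0,0],0,0.07]])

```text
clock: 3.45
tcp_pos: [0.5923, 0.2106, 0.2469]
orientation: [-0.113, 0.994, -0.0, -0.0]
wrist_force: [-0.7, 0.1, -0.4]
opening: 0.0696
```

```bash
python3 - <<'E'
from h import *
s=snap('side','side2');t=snap('top','top2');o=sensors.get_obs();print(o['tcp_pos'],o['wrist_force'])
a=cv2.resize(s['pixels'][130:280,100:260],(480,450));b=cv2.resize(t['pixels'][60:210,90:190],(300,450))
cv2.imwrite('pics/c2.png',np.hstack([a,b]))
E
```

```text
[0.59279452 0.21058958 0.24865247] [-0.53793633 -0.91015203  0.67243648]
```

View pics/c2.png

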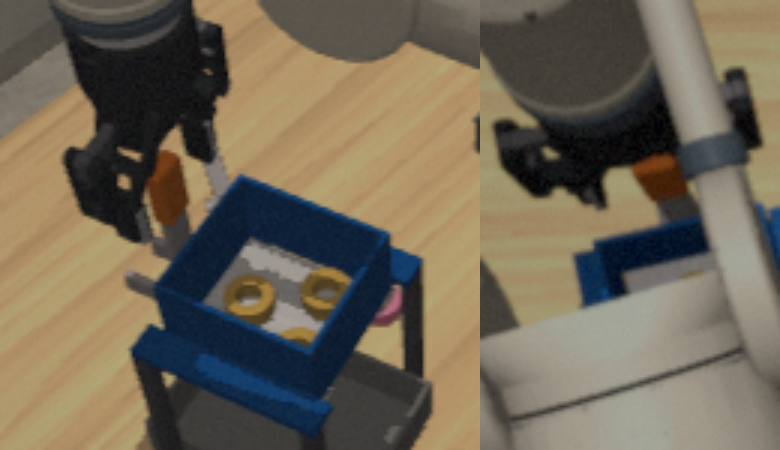

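The grip, at about (165,190) in the left crop, sits between the pads, and the wrist force is near zero. Closing now.

Emit:
step_arm(deltas=[[[0,0,0],0,0.04],[[0,0,0],0,0.03],[[0,0,0],0,0.015],[[0,0,0],0,0.015],[[0,0,0],0,0.015]], grip_force=60)

```text
clock: 4.18
tcp_pos: [0.5928, 0.2108, 0.2481]
orientation: [-0.113, 0.994, 0.0, 0.001]
wrist_force: [-0.1, 2.7, 4.5]
opening: 0.0252
```

The opening stopped at 25.2 mm, matching the 26 mm grip width. I'll pull along 12.7°.

Emit:
step_arm(deltas=[[[0.0039,0.0009,0],0,0.015],[[0.0039,0.0009,0],0,0.015],[[0.0039,0.0009,0],0,0.015],[[0.0039,0.0009,0],0,0.015],[[0.0039,0.0009,0],0,0.015],[[0.0039,0.0009,0],0,0.015],[[0.0039,0.0009,0],0,0.015],[[0.0029,0.0006,0],0,0.015]])

```text
clock: 5.18
tcp_pos: [0.6228, 0.2176, 0.2481]
orientation: [-0.113, 0.994, 0.0, 0.0]
wrist_force: [-3.7, 2.7, 5.9]
opening: 0.0253
```

```bash
python3 - <<'E'
from h import *
s=snap('side','side3');o=sensors.get_obs();print(o['clock'],o['tcp_pos'],o['wrist_force'])
cv2.imwrite('pics/c3.png',cv2.resize(s['pixels'][130:330,80:280],(600,600)))
E
```

```text
5.225 [0.62305548 0.21764598 0.24810049] [-2.10048923  2.0791796   6.18448673]
```

View pics/c3.png

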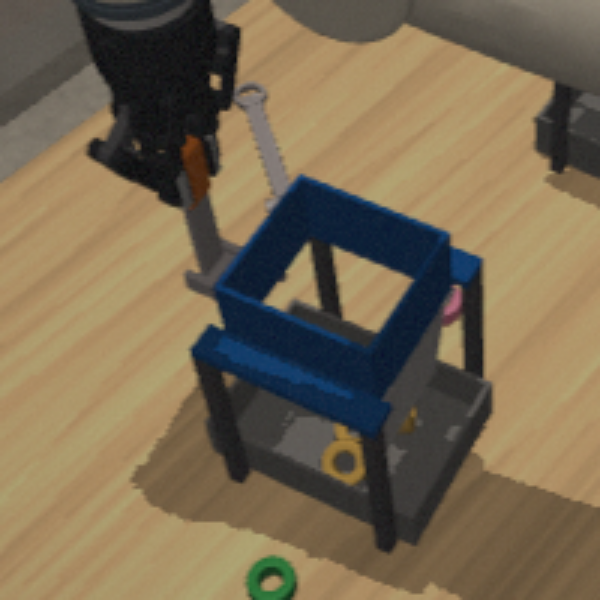

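The floor has dropped: the bin is see-through and the flap hangs at about (420,350) in the crop. Brass collars are in the tray near (345,460) and (350,430), with one behind the leg near (410,420). I'll open the fingers, rise and move away.

Emit:
step_arm(deltas=[[[0,0,0],0,0.04],[[0,0,0],0,0.06],[[0,0,0],0,0.07],[[0,0,0],0,0.07],[[0,0,0.02],0,0.07],[[0,0,0.03],0,0.07],[[0,0,0.04],0,0.07],[[0,0,0.04],0,0.07]])

```text
clock: 6.22
tcp_pos: [0.6226, 0.2171, 0.3784]
orientation: [-0.113, 0.994, -0.0, -0.0]
wrist_force: [1.7, 0.7, 1.1]
opening: 0.0697
```

Emit:
step_arm(deltas=[[[-0.03,0.03,0],0,0.07],[[-0.03,0.03,0],0,0.07],[[-0.03,0.03,0],0,0.07],[[-0.03,0.03,0],0,0.07],[[-0.03,0.03,0],0,0.07],[[-0.03,0.03,0],0,0.07],[[-0.03,0.03,0],0,0.07],[[-0.03,0.03,0],0,0.07]])

```text
clock: 7.22
tcp_pos: [0.3818, 0.458, 0.3774]
orientation: [-0.113, 0.994, 0.0, 0.0]
wrist_force: [0.0, 0.5, 1.0]
opening: 0.0702
```

```bash
python3 - <<'E'
from h import *
s=snap('side','side4');t=snap('top','top4');o=sensors.get_obs();print(o['clock'],o['tcp_pos'],o['wrist_force'])
a=cv2.resize(s['pixels'][60:330,100:370],(400,400));b=cv2.resize(t['pixels'][80:250,90:260],(400,400))
cv2.imwrite('pics/c4.png',np.hstack([a,b]))
c=np.array([.518,.1937]);R=np.array([[.9753,.2207],[-.2207,.9753]])
for n,q in(('side',s),('top',t)):
    W=cloud(q);m=cv2.inRange(cv2.cvtColor(q['pixels'],cv2.COLOR_BGR2HSV),(15,110,70),(28,255,255))
    L=(W[...,:2]-c)@R.T-[.005,0]
    z=W[...,2];k=(m>0)&(abs(L[...,0])<.11)&(abs(L[...,1])<.09)&(z>.006)&(z<.2)
    nn,l,st,ce=cv2.connectedComponentsWithStats(k.astype(np.uint8))
    for i in range(1,nn):
        if st[i,4]>5: print(n,ce[i].round(),st[i,4],'tray xy',L[l==i].mean(0).round(3),L[l==i].min(0).round(3),L[l==i].max(0).round(3),'z',z[l==i].min().round(3),z[l==i].max().round(3))
E
```

```text
7.325 [0.37995835 0.45968725 0.37731134] [0.62106691 0.62641202 0.96097077]
side [216. 271.] 24 tray xy [-0.044 -0.01 ] [-0.047 -0.016] [-0.041 -0.006] z 0.016 0.037
side [194. 282.] 164 tray xy [-0.016  0.039] [-0.066  0.009] [0.01 0.08] z 0.008 0.173
top [170. 186.] 165 tray xy [-0.005  0.017] [-0.017 -0.015] [0.009 0.05 ] z 0.007 0.038
```

View pics/c4.png

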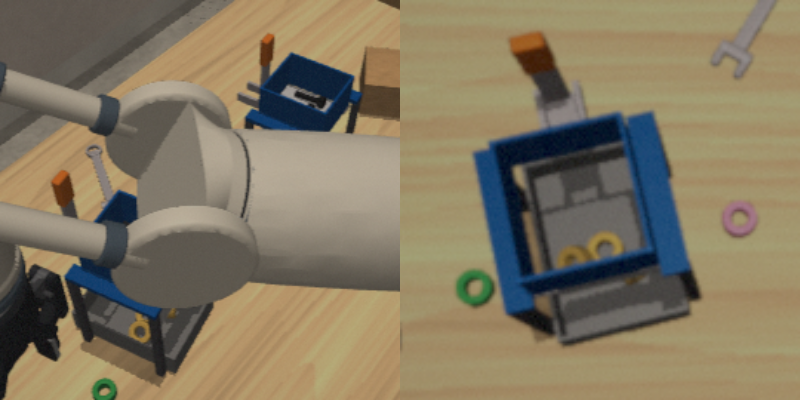

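The bin is open, and two collars lie in the tray at about (572,260) and (605,247) in the right crop. The third is partly hidden near (635,278). The bolt bin still shows its floor and bolts. The arm hides part of the side view, so I'll move it farther away and check again.

Emit:
step_arm(deltas=[[[-0.03,0.018,0],0,0.07],[[-0.03,0.018,0],0,0.07],[[-0.03,0.018,0],0,0.07],[[-0.03,0.018,0],0,0.07],[[-0.03,0.018,0],0,0.07],[[-0.03,0.018,0],0,0.07],[[-0.03,0.018,0],0,0.07],[[0,0,0],0,0.07]])

```text
clock: 8.32
tcp_pos: [0.1716, 0.5839, 0.3769]
orientation: [-0.114, 0.993, -0.0, -0.0]
wrist_force: [0.3, -0.3, 0.0]
opening: 0.07
```

```bash
python3 - <<'E'
from h import *
s=snap('side','side5');t=snap('top','top5');o=sensors.get_obs();print(o['clock'],o['tcp_pos'],o['wrist_force'])
cv2.imwrite('pics/c5.png',np.hstack([cv2.resize(s['pixels'][190:310,140:260],(400,400),interpolation=2),cv2.resize(t['pixels'][110:230,110:230],(400,400),interpolation=2)]))
cv2.imwrite('pics/c5b.png',s['pixels'])
c=np.array([.518,.1937]);R=np.array([[.9753,.2207],[-.2207,.9753]])
for n,q in(('side',s),('top',t)):
    W=cloud(q);m=cv2.inRange(cv2.cvtColor(q['pixels'],cv2.COLOR_BGR2HSV),(15,110,70),(28,255,255))
    L=(W[...,:2]-c)@R.T-[.005,0]
    z=W[...,2];k=(m>0)&(abs(L[...,0])<.08)&(abs(L[...,1])<.056)&(z>.006)&(z<.2)
    nn,l,st,ce=cv2.connectedComponentsWithStats(k.astype(np.uint8))
    for i in range(1,nn):
        if st[i,4]>5: print(n,ce[i].round(1),st[i,4],'tray xy',L[l==i].min(0).round(3),L[l==i].max(0).round(3),'z',z[l==i].min().round(3),z[l==i].max().round(3))
    # bolt floor height inside bolt bin
    cb=np.array([.5096,-.2043]);a=.133;Lb=(W[...,:2]-cb)@np.array([[np.cos(a),np.sin(a)],[-np.sin(a),np.cos(a)]]).T
    kk=(abs(Lb[...,0])<.045)&(abs(Lb[...,1])<.04)&(q['depth']>0)&(z<.2); print(n,'bolt bin interior z',np.percentile(z[kk],[5,50,95]).round(3))
b=np.load('pics/top4.npz')['pixels'].astype(int);d=abs(b-t['pixels']).max(-1)[150:215,140:215];print('top diff in tray',np.percentile(d,[50,99]),d.max())
E
```

```text
8.425 [0.1734751  0.58301691 0.37718431] [-0.84337486 -0.21370859 -0.09131329]
side [216.  270.3] 27 tray xy [-0.047 -0.033] [-0.037 -0.006] z 0.007 0.039
side [193.9 281.8] 147 tray xy [-0.031  0.006] [0.009 0.052] z 0.007 0.039
side bolt bin interior z [0.002 0.006 0.179]
top [169.9 185.6] 167 tray xy [-0.017 -0.015] [0.009 0.05 ] z 0.006 0.037
top bolt bin interior z [0.006 0.166 0.183]
top diff in tray [ 3. 14.] 23
```

View pics/c5.png

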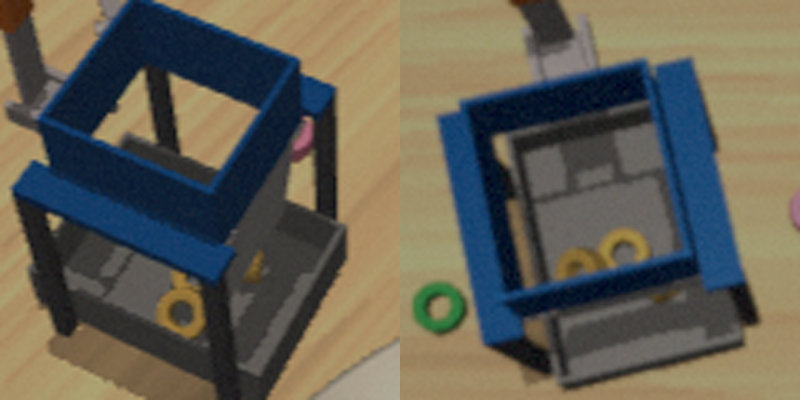

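View pics/c5b.png

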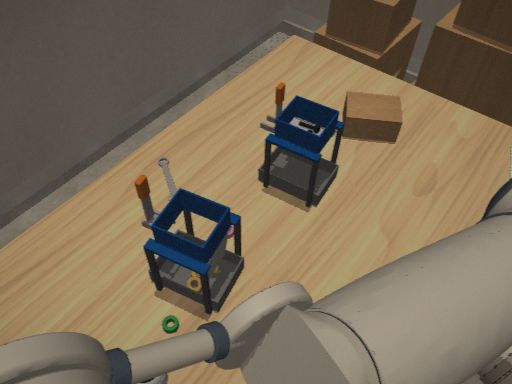

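All three collars are in the tray and not moving, the flap hangs nearly upright, and the bolt floor reads z 0.166, which is shut. Handing in.

```bash
python3 -c "
from plant import order;print(order.hand_in())"
```

```text
the job is handed in; nothing more can be done
None
```

I pulled the collar bin's orange latch out about 31 mm. Its floor dropped and the three collars fell into the tray. I then let go, moved the arm clear and handed the job in at about 8.4 s; no verdict was reported.

- **Collars:** all the brass I could see lies inside the tray walls, below 40 mm above the bench. The top-view pictures taken about 1 s apart match to within image noise, so nothing was moving. The third collar is half hidden by the flap and a leg, so I placed it from partial views only, at roughly x -0.04, y -0.02 m in the tray frame.
- **Collar floor:** the flap hangs nearly upright. I judged this from the pictures and did not measure the angle.
- **Bolt bin:** its floor reads 0.166 m above the bench in the top view, so it is shut. The side-view reading of the same area came out at bench level and disagrees. I did not look into it; I think my mask took in the bench and tray around the bin. The side picture itself shows the bolts still lying in the bin.
- **Robot:** it is touching nothing, with about 0 N at the wrist.

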